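# Park the sprung belt tensioner at 30 and lock it

## Robot

A 6-joint arm with a two-finger parallel gripper is mounted at the origin on the work surface. World frame = base frame: x ahead of the robot, y to its left, z up, the work surface at z = 0. Lengths are in mm, angles in rad, forces in N, time in s.
With the tool pointing down it reaches from about 350 to 975 mm from the base axis. Payload 4.9 kg.
Tool frame: the origin (TCP) lies at the very end of the fingers, on their centre line; the grasp point (between the pads) lies 19 mm behind it; x points along the fingers, y is the direction in which the jaws open and shut, and the axes are right-handed (so a half turn about x gives the same grasp; the last joint's range is limited). The gripper opens to 85 mm and grips with 20 to 120 N. Pads are 22 mm wide; open, the fingers measure 114 mm over their backs; the gripper's body (76 mm by 85 mm) begins 54 mm behind the grasp point. The pads swing forward as they close: fully open they stand 13 mm farther back than shut.
Start: joints at [1.073, 0.053, 1.613, -0, 1.476, -0.119], TCP at [231.117, 580.678, 231.304] pointing down, gripper open.
Joint ranges: [-3.01, 3.01], [-1.01, 2.22], [0.06, 2.58], [-1.02, 4.17], [0.09, 2.62], [-3.14, 3.14]. Speed limits (rad/s): [2.57, 2.57, 3.14, 3.14, 3.14, 3.14].

## Interface

Orientations are given as a rotation vector (axis times angle).
In Python, from rig import get_obs, get_image, job gives the robot as it stands.
- The arm moves only by the tool send_rows, never from a script. Its argument "steps" is a list of rows, each a list of 5 numbers: the shift along the tool's x, y, z in mm, then the turn about the tool's x in rad, then the finger opening in mm, from 0 to 85.4. In form: [[tx, ty, tz, roll, gripper], ...]. A call has 1 to 8 rows; each row shifts and turns the pose as measured when the row begins, along the tool's axes as they then stand; what a row does not reach is not made up. A row lasts 1/10 s, in which the tool goes at most 50 mm and 8.59 degrees, less where a joint would pass 70% of its speed; a pose out of reach is approached as far as the arm can. A call with a gripper value outside its range is refused whole. The fingers move at their own pace and stop on an object; "squeeze" is the grip in N (left out, the last holds). Time passes only in rows, so rows that do not move let the fingers close. It gives the time, the measured TCP pose, the force and the opening at its end, in the units of the state.
- get_obs(): the state, without advancing time (a new reading comes with each control period).
- get_image(name): name is "scene" or "side" or "wrist"; returns a dict with "pixels" (400x640x3 uint8, blue, green, red), "camera_matrix" (3x3 intrinsics, pixels), "distortion" ([k1, k2, p1, p2, k3] as OpenCV has them; the pictures are not rectified), "extrinsics" (4x4, takes a point from camera to world coordinates); the wrist camera has in their place "tool_from_camera" (4x4, takes a point from camera to tool coordinates, whose origin is the TCP and whose axes are the tool frame's). Camera axes: x right, y down, z forward; pixel columns grow to the right and rows downward; lengths in mm; the calibration is good to about 2 mm. A picture is of the moment at which its call begins: read the wrist's pose just before it. There is no depth.
- job.job_done(): hands the job in, once; it reports no verdict.
The state is a dict: "time": time; "joints": joint angles; "joint_velocities": joint speeds; "effort": joint torques, N m; "position": TCP position; "tool_rot": TCP orientation; "contact_force": force on the tool from outside, world axes, zero at the start; "torque": the same for the moment, N m; "grip_width": finger opening in mm.
Only numpy, scipy, OpenCV 4.12 (cv2) and the standard library are available. Lean on these libraries where they do the work, as an engineer would, in place of code of your own. Each camera call takes 0.05 s, during which the arm holds its last target. There are 200 camera calls.

## Task

The belt is off this stage drive, so park its tensioner ready for a new one: take the knob at the end of the sprung arm, swing the arm against its spring until the pointer stands at about 30 on the scale (the third long line after the rest line), feel for the notch nearest to it and press the lock plunger fully home, shoulder flush on the arm. Then let go, so that the lock alone holds the arm; do not let the arm snap back on the way, and leave the block, the post and the screwdriver where they are.

Things in the scene. Friction and masses are not known exactly. Their poses are not given: they have to be found in the camera images.
- drive: Aluminium belt drive plate fixed on the table, 315 x 370 mm, 12 mm thick, with two bare pulleys (tops at 38 mm). Origin: on the arm's pivot axis at table height, z up. The plate spans -235 to +80 mm in its x, -180 to +190 mm in its y. At rest the arm points from the pivot in the direction 2.7216 rad, counter-clockwise from the plate's +x seen from above.
- tensioner (a joint): Grey sprung arm turning about the pivot at drive; 150 mm from pivot to knob axis, top 54 mm above the table. Radians: 0 at rest, growing counter-clockwise from above, end stop 0.96. One scale division is 0.021 rad, so 30 is 0.63. Its spring drives it back to 0: about 3 N at the knob at rest, 7.5 N at 30. A thin black pointer beyond the knob reads on the scale.
- scale_30 (a point): Point on the long line for 30. The scale is a white arc fixed to the plate, 183 to 217 mm from the pivot, its top 36 mm above the table, with dark radial lines every 5 divisions: long at 0 (rest), 10, 20, 30, 40, short halfway between. No figures.
- sector_top (a point): Point over 30, 150 mm from the pivot, level with the top (30 mm above the table) of a steel sector standing under the knob's path. The sector, 24 mm wide, has 4 radial notches 13.6 mm wide, one near each of 10, 20, 30, 40. It is clamped by hand: all notches together lie up to 0.065 rad to either side of their lines. This point does not show that; the notch must be seen or felt.
- plunger (a joint): Lock plunger in the arm's end, sliding down. Metres: 0 fully up, 0.015 home (shoulder flush). Stiff: 5 N to slide, stays where left. Its 10 mm round-ended pin meets the sector's top at 0.003 and slides along it; only within about 3 mm of a notch's centre can it go on down to home, where it holds the arm. May be pulled up again.
- knob (a point): On the plunger's axis, middle of the upright round black grip (26 mm diameter, 40 mm tall); moves with arm and plunger; 101 mm above the table when fully up. Below the grip is a brass shoulder (40 mm diameter, 6 mm thick), its top face 20 mm under this point (fingertips may push on it). The arm's boss under it is 48 mm across, top 60 mm above the table.
- block: Bystander: loose black block 80 x 60 x 60 mm beside the plate; origin at the centre of its underside.
- post: Bystander: loose white upright post, 38 mm diameter, 100 mm tall, beside the plate; origin at the centre of its underside.
- driver: Bystander: loose screwdriver lying beside the plate, about 200 mm long along its x axis; origin at its underside.

How it is judged:
By the outcome, as a careful person would: the job done as asked, in the order asked, and still so for the second after the job is handed in, with the robot touching nothing.
It also fails if it takes over 51 s, if anything falls off the work surface, if the arm or the gripper's body presses on something with over 40 N, if the wrist force passes 120 N, or if a joint passes its speed limit or range.

## Working session

There is one attempt and no reset: what is moved stays moved. The work goes in short steps, Python scripts to look and compute and a tool call to move; the robot and the scene stay as the last step left them, time stands still between calls to the robot, and variables do not carry over. Pictures are saved under pics/ and viewed, on a budget of 10 in all, crops included, one or two more only if the job needs it, and the job is handed in when it is done.

Besides the shell and the picture viewer there is one more tool, called in YAML: its name, and indented under it one key for each argument. send_rows: Moves the arm, as the interface text tells. Its arguments: {"type":"object","properties":{"steps":{"type":"array"},"squeeze":{"type":"number"}},"required":["steps"]}

```bash
ls; mkdir -p pics
python3 - <<'E'
from rig import get_obs,get_image
import cv2,numpy as np,pickle
o=get_obs();print(o)
d={}
for n in("scene","side","wrist"):
    g=get_image(n);d[n]=g;cv2.imwrite(f"pics/{n}0.png",g["pixels"])
    print(n,{k:np.round(v,4).tolist() for k,v in g.items() if k!="pixels"})
pickle.dump((o,d),open("s0.pkl","wb"))
E
```

```text
pics
{'time': 0.0, 'joints': array([ 1.07299394e+00,  5.33571989e-02,  1.61425866e+00, -1.52772688e-05,
        1.47603158e+00, -1.18963008e-01]), 'joint_velocities': array([ 1.40331101e-03, -1.42456052e-03,  3.07076756e-04, -1.11388302e-03,
       -1.37146686e-03, -3.12649755e-05]), 'effort': array([ 2.23386582e-03, -3.93675649e+01, -3.70182931e+01,  4.37884012e-05,
        6.87388223e-03, -1.53789489e-05]), 'position': array([230.83684188, 580.14511813, 230.08393258]), 'tool_rot': array([ 0.29569234,  1.55089521, -0.2987904 ]), 'contact_force': array([ 0.13939819,  0.8986035 , -0.780997  ]), 'torque': array([-0.00801151, -0.00827366, -0.01231689]), 'grip_width': 85.6122737889233}
scene {'camera_matrix': [[385.8348, 0.0, 319.0271], [0.0, 385.8348, 197.3553], [0.0, 0.0, 1.0]], 'distortion': [-0.0404, 0.0, 0.0, 0.0, 0.0], 'extrinsics': [[-0.5412, 0.6933, -0.4758, 970.0715], [0.8408, 0.4518, -0.2981, 297.7312], [0.0083, -0.5614, -0.8275, 918.6926], [0.0, 0.0, 0.0, 1.0]]}
side {'camera_matrix': [[380.4752, 0.0, 317.3444], [0.0, 380.4752, 200.2767], [0.0, 0.0, 1.0]], 'distortion': [-0.005, 0.0, 0.0, 0.0, 0.0], 'extrinsics': [[0.995, -0.071, 0.0699, 441.2843], [-0.0988, -0.6123, 0.7844, -728.3584], [-0.0129, -0.7875, -0.6162, 664.6139], [0.0, 0.0, 0.0, 1.0]]}
wrist {'camera_matrix': [[308.5821, 0.0, 321.8894], [0.0, 308.5821, 197.7133], [0.0, 0.0, 1.0]], 'distortion': [-0.0558, 0.0, 0.0, 0.0, 0.0], 'tool_from_camera': [[0.0014, -0.2726, 0.9621, -141.8413], [1.0, -0.001, -0.0018, 0.6556], [0.0015, 0.9621, 0.2726, -68.139], [0.0, 0.0, 0.0, 1.0]]}
```

View pics/scene0.png

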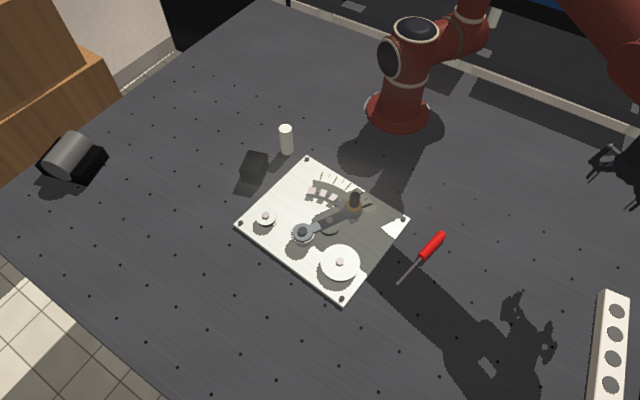

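View pics/side0.png

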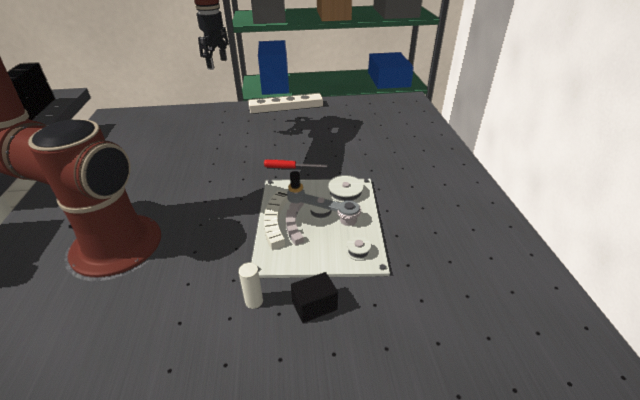

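The scene view shows the plate with corners near (307,156), (410,217), (342,306) and (235,225). The knob is near (354,197). The post and block lie left of the plate and the driver right of it. I'll enlarge both views.

Run:
```python
import cv2
a=cv2.imread("pics/scene0.png")[150:310,230:420];cv2.imwrite("pics/sc.png",cv2.resize(a,None,fx=3.7,fy=3.7,interpolation=cv2.INTER_CUBIC))
a=cv2.imread("pics/side0.png")[160:310,235:395];cv2.imwrite("pics/sd.png",cv2.resize(a,None,fx=4,fy=4,interpolation=cv2.INTER_CUBIC))
```

```text
(no output)
```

View pics/sc.png

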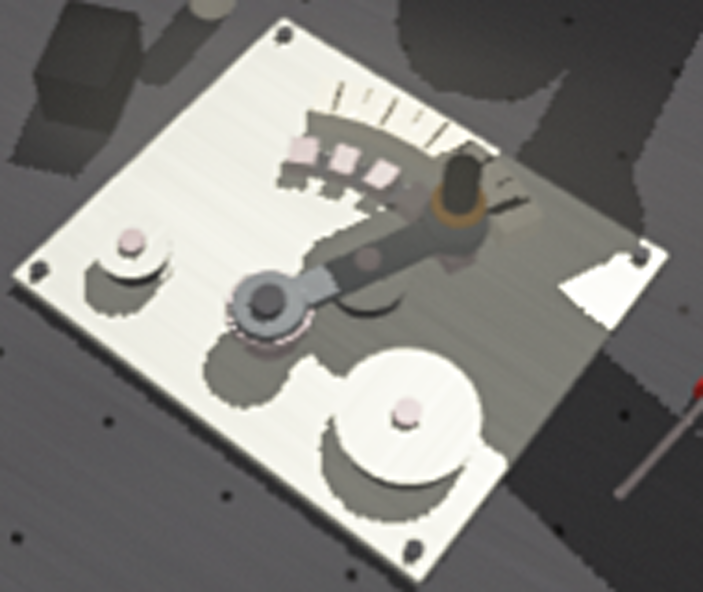

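View pics/sd.png

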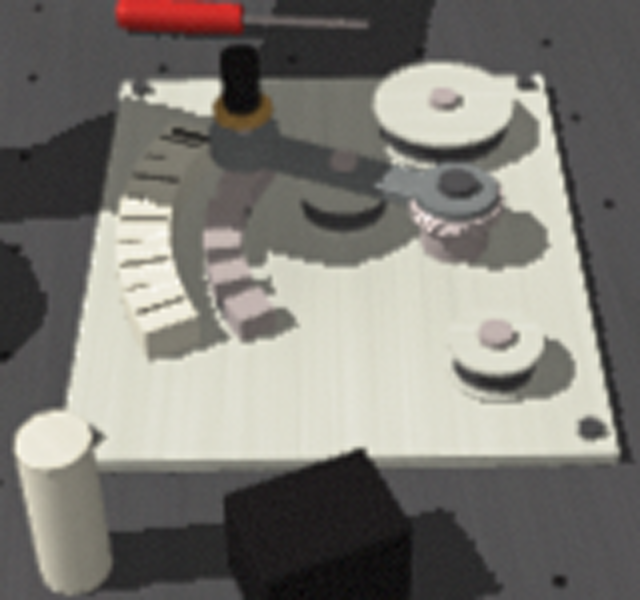

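Both crops show the plate corners, pivot, knob and notched sector clearly. Next I fit the plate pose and project the expected points.

```bash
cat > h.py <<'E'
import numpy as np,cv2,pickle
from scipy.optimize import least_squares
def proj(g,P,E=None):
    E=np.linalg.inv(g["extrinsics"] if E is None else E)
    return cv2.projectPoints(np.float64(P).reshape(-1,3),cv2.Rodrigues(E[:3,:3])[0],E[:3,3],g["camera_matrix"],g["distortion"])[0].reshape(-1,2)
def back(g,uv,z,E=None):
    E=g["extrinsics"] if E is None else E
    n=cv2.undistortPoints(np.float64(uv).reshape(-1,1,2),g["camera_matrix"],g["distortion"]).reshape(-1,2)
    d=np.c_[n,np.ones(len(n))]@E[:3,:3].T
    return E[:3,3]+d*((z-E[2,3])/d[:,2])[:,None]
def world(p,L):
    L=np.float64(L).reshape(-1,3);c,s=np.cos(p[2]),np.sin(p[2])
    return np.c_[p[0]+c*L[:,0]-s*L[:,1],p[1]+s*L[:,0]+c*L[:,1],L[:,2]]
def pol(a,r,z): return [r*np.cos(2.7216+a),r*np.sin(2.7216+a),z]
sc=lambda u:(np.float64(u)+.5)/3.7-.5+[230,150]
sd=lambda u:(np.float64(u)+.5)/4-.5+[235,160]
E
python3 - <<'E'
from h import *
o,d=pickle.load(open("s0.pkl","rb"))
L=[[-235,190,12],[80,190,12],[80,-180,12],[-235,-180,12],pol(0,150,101)]
side=sd([[122,78],[543,75],[617,456],[70,457],[240,80]])
# scene: same order
scn=sc([[667,253],[419,573],[14,272],[284,18],[463,183]])
f=lambda p:np.r_[proj(d["side"],world(p,L))-side,proj(d["scene"],world(p,L))-scn].ravel()
r=least_squares(f,[550,0,0],x_scale=[100,100,1],loss="soft_l1");p=r.x
print(p,np.round(f(p).reshape(-1,2),1).tolist());np.save("p.npy",p)
for a in(0,.63):print(a,world(p,pol(a,150,101)))
# notch angles: side & scene gaps at z=30
for n,u in(("scene",sc([[303,152],[345,158],[381,173]])),("side",sd([[222,240],[225,275],[248,305]]))):
    W=back(d[n],u,30)-[p[0],p[1],0]
    print(n,np.hypot(W[:,0],W[:,1]).round(),((np.arctan2(W[:,1],W[:,0])-p[2]-2.7216+9)%(2*np.pi)-9+2*np.pi)%(2*np.pi))
print("post",back(d["side"],sd([[75,575]]),0),back(d["side"],sd([[55,438]]),100),"block top corners",back(d["side"],sd([[226,495],[362,452],[410,528],[270,575]]),60))
print(d["wrist"]["tool_from_camera"][:3,3])
E
```

```text
[ 5.85623380e+02  8.30151094e+00 -9.49815368e-02] [[0.0, 0.6], [-0.1, 0.0], [0.2, -0.5], [-4.2, 1.0], [-0.1, -0.0], [0.7, 0.3], [0.0, 2.3], [-0.4, 0.3], [0.0, -0.5], [-0.2, 0.1]]
0 [[455.07756467  82.17836898 101.        ]]
0.63 [[436.61460643  -8.91433819 101.        ]]
scene [147. 150. 150.] [0.94024431 0.72264694 0.52023954]
side [149. 152. 150.] [0.51732421 0.73747218 0.94366665]
post [[ 347.53359711 -218.32223873    0.        ]] [[ 349.18782823 -212.1847465   100.        ]] block top corners [[ 430.37727968 -223.47508323   60.        ]
 [ 501.83760781 -202.87344173   60.        ]
 [ 519.7372658  -254.08625629   60.        ]
 [ 449.18077074 -274.49911517   60.        ]]
[-141.84134932    0.65555932  -68.13899967]
```

```bash
cat >> h.py <<'E'
from scipy.spatial.transform import Rotation as R
def plan(o,xyz,yaw):
    """tool-frame shift and roll to put TCP at xyz with jaw axis along world angle yaw (mod pi)"""
    M=R.from_rotvec(o["tool_rot"]).as_matrix();s=M.T@(np.float64(xyz)-o["position"])
    t=M.T@[np.cos(yaw),np.sin(yaw),0];r=np.arctan2(t[2],t[1]);r=(r+np.pi/2)%np.pi-np.pi/2
    print("t %.2f pos"%o["time"],o["position"].round(1),"x",M[:,0].round(3),"y",M[:,1].round(3),"F",o["contact_force"].round(1),"w %.1f"%o["grip_width"],"j6 %.2f"%o["joints"][5])
    print("shift",s.round(1),"roll %.3f"%r)
def knob(a,z): # world knob point, tangent yaw
    p=np.load("p.npy");return world(p,pol(a,150,z))[0],2.7216+a+p[2]+np.pi/2
E
python3 -c "
from h import *;from rig import get_obs
k,y=knob(0,190);plan(get_obs(),k,y)"
```

```text
t 0.15 pos [230.9 580.3 230.3] x [-0.001 -0.001 -1.   ] y [ 0.37   0.929 -0.002] F [-0.5 -0.   0.4] w 85.4 j6 -0.12
shift [  40.9 -379.8  392.5] roll 0.136
```

send_rows:
  steps:
    - [3.5,-34,35,0.02,85]
    - [3.5,-34,35,0.02,85]
    - [3.5,-34,35,0.02,85]
    - [3.5,-34,35,0.02,85]
    - [3.5,-34,35,0.02,85]
    - [3.5,-34,35,0.02,85]
    - [3.5,-34,35,0.02,85]
    - [3.5,-34,35,0,85]

```text
time: 0.95
position: [365.1, 208.6, 198.8]
tool_rot: [0.399, 1.534, -0.404]
contact_force: [0.3, 0.0, -0.4]
grip_width: 85.0
```

```bash
python3 -c "
from h import *;from rig import get_obs
k,y=knob(0,190);plan(get_obs(),k,y)"
```

```text
t 0.95 pos [365.1 208.6 198.8] x [-0.002 -0.003 -1.   ] y [ 0.49   0.872 -0.004] F [ 0.3  0.  -0.4] w 85.0 j6 -0.71
shift [  9.  -66.  140.4] roll 0.003
```

send_rows:
  steps:
    - [2,-17,36,0,85]
    - [2,-17,36,0,85]
    - [2,-17,36,0,85]
    - [2,-10,22,0,85]
    - [0,0,0,0,85]

```text
time: 1.45
position: [450.2, 81.0, 189.4]
tool_rot: [0.405, 1.532, -0.411]
contact_force: [-0.7, 0.5, -0.7]
grip_width: 84.8
```

```bash
python3 -c "
from h import *;from rig import get_obs,get_image
o=get_obs();g=get_image('wrist')
k,y=knob(0,190);plan(o,k,y)
T=np.eye(4);T[:3,:3]=R.from_rotvec(o['tool_rot']).as_matrix();T[:3,3]=o['position'];E=T@g['tool_from_camera']
pickle.dump((o,g,E),open('w1.pkl','wb'))
p=np.load('p.npy')
print('knob top',proj(g,world(p,pol(0,150,121)),E))
im=g['pixels'].copy()
for a in (.21,.42,.63,.84):
  q=proj(g,world(p,[pol(a,150,30),pol(a,200,36)]),E).round(1);print(a,q.tolist())
cv2.imwrite('pics/w1.png',cv2.resize(im,(800,500)))
"
```

```text
t 1.45 pos [450.2  81.  189.4] x [-0.001 -0.004 -1.   ] y [ 0.498  0.867 -0.004] F [-0.7  0.5 -0.7] w 84.8 j6 -1.03
shift [-0.6  3.4  3.7] roll -0.006
knob top [[326.51979002 214.10865219]]
0.21 [[294.6, 188.0], [281.5, 139.6]]
0.42 [[265.6, 197.5], [240.8, 153.7]]
0.63 [[240.3, 212.3], [205.9, 175.4]]
0.84 [[220.1, 231.3], [178.9, 202.9]]
```

View pics/w1.png

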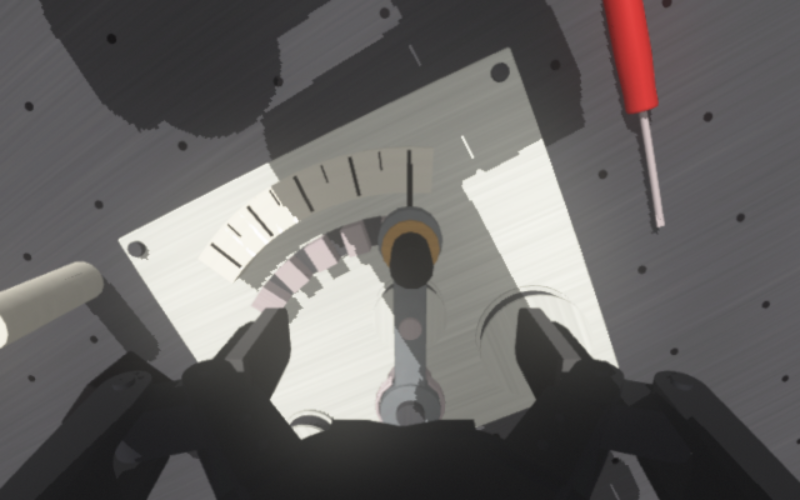

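The wrist view confirms the pose: the 30 line is at (260,221), where projected (257,219), and the knob at (410,265). Sector blocks are at (293,274), (320,252) and (355,238). One enlarged crop will give the notch angle.

```bash
python3 -c "
from h import *
o,g,E=pickle.load(open('w1.pkl','rb'));p=np.load('p.npy')
# rectify into polar map: cols angle 0.1..1.0 , rows radius 130..220; sector z30 for r<172, scale z36 beyond
a=np.linspace(.1,1.05,760);r=np.linspace(220,130,360)
A,Rr=np.meshgrid(a,r)
P=np.stack([Rr*np.cos(2.7216+A),Rr*np.sin(2.7216+A),np.where(Rr<172,30.,36.)],-1)
q=proj(g,world(p,P.reshape(-1,3)),E).reshape(A.shape+(2,)).astype(np.float32)
m=cv2.remap(g['pixels'],q[...,0],q[...,1],cv2.INTER_CUBIC)
for t in (.21,.42,.63,.84):cv2.line(m,(int((t-.1)/.95*759),170),(int((t-.1)/.95*759),200),(0,0,255),1)
cv2.imwrite('pics/pol.png',m)"
```

```text
(no output)
```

View pics/pol.png

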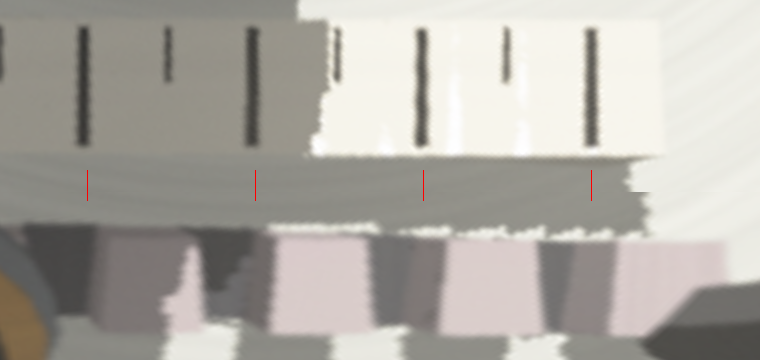

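Measured in the rectified map, the 30 notch spans columns 371 to 440. Its centre is about 0.608 rad, an offset of about -0.02. Now the grasp.

send_rows:
  steps:
    - [0,3.4,3.7,0,85]
    - [25,0,0,0,85]
    - [35,0,0,0,85]
    - [30,0,0,0,85]
    - [10,0,0,0,85]

```text
time: 2.0
position: [456.0, 88.3, 90.2]
tool_rot: [0.402, 1.526, -0.401]
contact_force: [-1.4, -0.0, -0.9]
grip_width: 85.1
```

```bash
python3 -c "
from h import *;from rig import get_obs
k,y=knob(0,88);plan(get_obs(),k,y)"
```

```text
t 2.00 pos [456.   88.3  90.2] x [ 0.007 -0.001 -1.   ] y [0.491 0.871 0.002] F [-1.4 -0.  -0.9] w 85.1 j6 -1.03
shift [ 2.2 -5.8  2.2] roll 0.002
```

send_rows:
  steps:
    - [2,-5.8,2.2,0,85]
    - [0,0,0,0,40]
    - [0,0,0,0,40]
    - [0,0,0,0,40]
    - [0,0,0,0,10]
    - [0,0,0,0,10]
    - [0,0,0,0,10]
    - [0,0,0,0,10]
  squeeze: 60

```text
time: 2.8
position: [456.3, 83.2, 91.9]
tool_rot: [0.399, 1.522, -0.398]
contact_force: [0.2, -1.3, -1.3]
grip_width: 24.4
```

```bash
python3 -c "
from h import *;from rig import get_obs
k,y=knob(0,88);plan(get_obs(),k,y)"
```

```text
t 2.80 pos [456.3  83.2  91.9] x [ 0.011 -0.002 -1.   ] y [0.488 0.873 0.004] F [ 0.2 -1.3 -1.3] w 24.4 j6 -1.04
shift [ 3.9 -1.5 -0.6] roll 0.006
```

send_rows:
  steps:
    - [0,-7,0.2,-0.05,10]
    - [0,-7.5,0.2,-0.05,10]
    - [0,-7.5,0.2,-0.05,10]
    - [0,-7.5,0.2,-0.05,10]

```text
time: 3.2
position: [444.7, 57.6, 91.9]
tool_rot: [0.244, 1.546, -0.236]
contact_force: [-0.2, 0.4, -1.3]
grip_width: 24.3
```

```bash
cat >> h.py <<'E'
def ang(o):
    p=np.load("p.npy");v=o["position"]-[p[0],p[1],0];M=R.from_rotvec(o["tool_rot"]).as_matrix()
    print("angle %.3f r %.1f"%((np.arctan2(v[1],v[0])-p[2]-2.7216+1)%(2*np.pi)-1,np.hypot(v[0],v[1])),"Ftool",(M.T@o["contact_force"]).round(1))
E
python3 -c "
from h import *;from rig import get_obs
k,y=knob(.4,91);o=get_obs();ang(o);plan(o,k,y)"
```

```text
angle 0.179 r 149.2 Ftool [ 1.3  0.3 -0.3]
t 3.20 pos [444.7  57.6  91.9] x [ 0.012  0.004 -1.   ] y [0.301 0.953 0.007] F [-0.2  0.4 -1.3] w 24.3 j6 -1.31
shift [  0.7 -33.    1.9] roll -0.191
```

The wrist force shows no sign of the spring, so I'll check by picture that the arm follows.

```bash
python3 -c "
from h import *;from rig import get_image
g=get_image('wrist');cv2.imwrite('pics/w2.png',g['pixels'])"
```

```text
(no output)
```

View pics/w2.png

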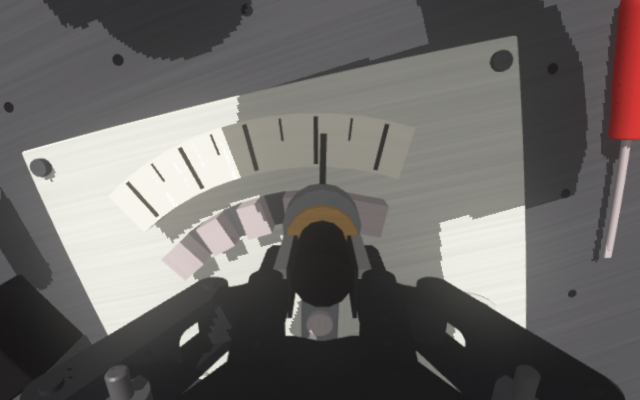

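The arm follows: the pointer (323,135) stands just short of the 10 line (316,140), agreeing with 0.18 rad. Continuing.

send_rows:
  steps:
    - [0,-8,0.4,-0.055,10]
    - [0,-8,0.3,-0.055,10]
    - [0,-8,0.3,-0.055,10]
    - [0,-8,0.3,-0.055,10]
    - [0,-8,0.3,-0.055,10]
    - [0,-8,0.3,-0.055,10]
    - [0,-7,0.3,-0.05,10]

```text
time: 3.95
position: [436.9, 3.7, 91.9]
tool_rot: [-0.047, 1.564, 0.063]
contact_force: [-3.5, 0.7, 1.0]
grip_width: 24.2
```

```bash
python3 -c "
from h import *;from rig import get_obs
k,y=knob(.625,91);o=get_obs();ang(o);plan(o,k,y)"
```

```text
angle 0.546 r 148.8 Ftool [-1.   0.9 -3.4]
t 3.95 pos [436.9   3.7  91.9] x [ 0.006  0.01  -1.   ] y [-0.07   0.998  0.01 ] F [-3.5  0.7  1. ] w 24.2 j6 -1.81
shift [  0.7 -11.8  -1.2] roll -0.040
```

send_rows:
  steps:
    - [0,-6,-0.3,-0.03,10]
    - [0,-6,-0.3,-0.03,10]
    - [0,-1,0,0,10]
    - [0,0,0,0,10]

```text
time: 4.35
position: [437.7, -6.9, 91.9]
tool_rot: [-0.083, 1.561, 0.111]
contact_force: [-2.5, 5.3, 0.4]
grip_width: 24.0
```

```bash
python3 -c "
from h import *;from rig import get_obs,get_image
k,y=knob(.625,91);o=get_obs();ang(o);plan(o,k,y)
g=get_image('wrist')
T=np.eye(4);T[:3,:3]=R.from_rotvec(o['tool_rot']).as_matrix();T[:3,3]=o['position'];E=T@g['tool_from_camera']
pickle.dump((o,g,E),open('w3.pkl','wb'))
cv2.imwrite('pics/w3.png',cv2.resize(g['pixels'][60:300,150:490],None,fx=2.3,fy=2.3,interpolation=cv2.INTER_CUBIC))
"
```

```text
angle 0.617 r 148.7 Ftool [-0.3  5.6 -1.8]
t 4.35 pos [437.7  -6.9  91.9] x [ 0.006  0.018 -1.   ] y [-0.124  0.992  0.017] F [-2.5  5.3  0.4] w 24.0 j6 -1.90
shift [ 0.8 -1.2 -1.3] roll 0.014
```

View pics/w3.png

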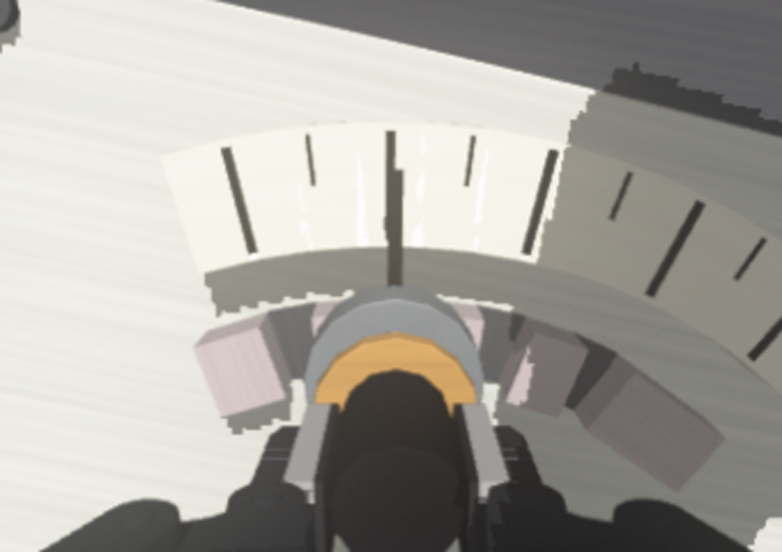

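The pointer (398) stands just on the rest side of the 30 line (391), i.e. about 0.62 rad. The notch is about 1.5 mm further back. I'll ease back a little and press.

send_rows:
  steps:
    - [0,1.2,-0.5,0,10]
    - [2,0,0,0,10]
    - [2,0,0,0,10]
    - [2,0,0,0,10]
    - [2,0,0,0,10]
  squeeze: 80

```text
time: 4.9
position: [437.5, -4.8, 85.1]
tool_rot: [-0.08, 1.561, 0.107]
contact_force: [-4.6, 3.7, 4.3]
grip_width: 23.8
```

```bash
python3 -c "
from h import *;from rig import get_obs
k,y=knob(.61,77);o=get_obs();ang(o);plan(o,k,y)"
```

```text
angle 0.603 r 148.7 Ftool [-4.2  4.3 -4.1]
t 4.90 pos [437.5  -4.8  85.1] x [ 0.006  0.018 -1.   ] y [-0.119  0.993  0.017] F [-4.6  3.7  4.3] w 23.8 j6 -1.89
shift [ 8.  -1.1 -1.4] roll 0.024
```

send_rows:
  steps:
    - [2.5,0,0,0,10]
    - [2.5,0,0,0,10]
    - [2.5,0,0,0,10]
    - [2.5,0,0,0,10]

```text
time: 5.3
position: [437.8, -5.1, 77.4]
tool_rot: [-0.08, 1.564, 0.106]
contact_force: [-17.8, 1.9, 30.7]
grip_width: 24.0
```

```bash
python3 -c "
from h import *;from rig import get_obs
k,y=knob(.61,77);o=get_obs();ang(o);plan(o,k,y)"
```

```text
angle 0.605 r 148.4 Ftool [-30.7   4.5 -17.2]
t 5.30 pos [437.8  -5.1  77.4] x [ 0.004  0.017 -1.   ] y [-0.119  0.993  0.016] F [-17.8   1.9  30.7] w 24.0 j6 -1.89
shift [ 0.4 -0.6 -1.6] roll 0.024
```

Force is rising at 14.5 mm of travel, so it is bottoming. I'll relieve the radial load and press a little more.

send_rows:
  steps:
    - [1.5,0,-0.8,0,10]
    - [2,0,-0.5,0,10]
    - [1,0,0,0,10]

```text
time: 5.6
position: [437.7, -5.5, 77.7]
tool_rot: [-0.082, 1.565, 0.107]
contact_force: [-7.8, 3.3, 7.8]
grip_width: 23.7
```

```bash
python3 -c "
from h import *;from rig import get_obs,get_image
k,y=knob(.61,77);o=get_obs();ang(o);plan(o,k,y)
g=get_image('side');cv2.imwrite('pics/s4.png',cv2.resize(g['pixels'][140:260,230:390],None,fx=5,fy=5,interpolation=cv2.INTER_CUBIC))
"
```

```text
angle 0.608 r 148.6 Ftool [-7.8  4.4 -7.3]
t 5.60 pos [437.7  -5.5  77.7] x [ 0.003  0.017 -1.   ] y [-0.12   0.993  0.016] F [-7.8  3.3  7.8] w 23.7 j6 -1.89
shift [ 0.6 -0.3 -1.4] roll 0.025
```

View pics/s4.png

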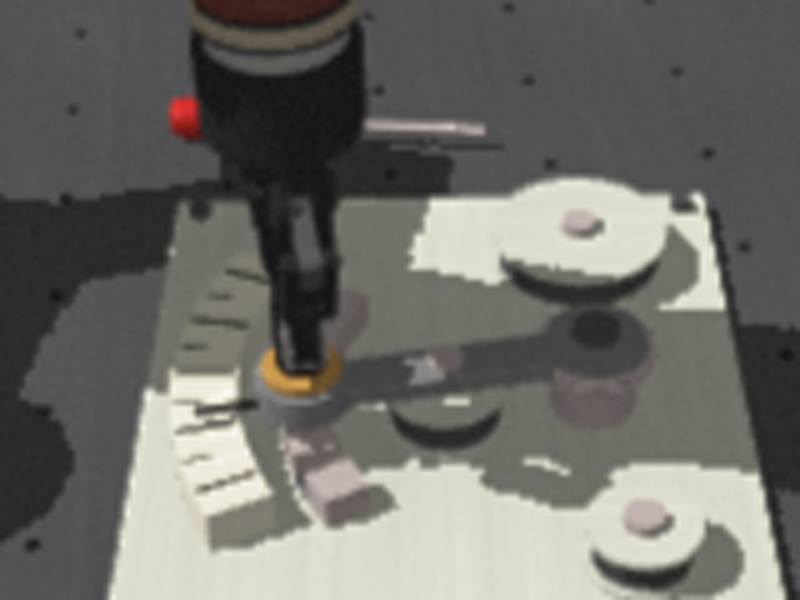

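send_rows:
  steps:
    - [3,0,-0.8,0,10]
    - [3,0,-0.3,0,10]
    - [3,0,0,0,10]

```text
time: 5.95
position: [437.9, -6.2, 77.5]
tool_rot: [-0.085, 1.568, 0.109]
contact_force: [-17.3, 3.6, 24.8]
grip_width: 23.9
```

```bash
python3 -c "
from h import *;from rig import get_obs,get_image
k,y=knob(.61,77);o=get_obs();ang(o);plan(o,k,y)
"
```

```text
angle 0.613 r 148.5 Ftool [-24.7   6.1 -16.7]
t 5.95 pos [437.9  -6.2  77.5] x [-0.001  0.015 -1.   ] y [-0.123  0.992  0.015] F [-17.3   3.6  24.8] w 23.9 j6 -1.89
shift [ 0.5  0.5 -1.5] roll 0.028
```

The plunger is at a hard stop. Before letting go I'll ease the arm back toward rest to test whether the lock carries it.

send_rows:
  steps:
    - [0,1,0,0,10]
    - [0,1,0,0,10]
    - [0,1,0,0,10]
    - [0,1,0,0,10]

```text
time: 6.35
position: [437.3, -3.4, 77.8]
tool_rot: [-0.085, 1.569, 0.105]
contact_force: [-3.9, -3.9, 3.2]
grip_width: 24.0
```

```bash
python3 -c "
from h import *;from rig import get_obs,get_image
k,y=knob(.61,77);o=get_obs();ang(o);plan(o,k,y)
"
```

```text
angle 0.594 r 148.7 Ftool [-3.3 -3.4 -4.4]
t 6.35 pos [437.3  -3.4  77.8] x [-0.001  0.012 -1.   ] y [-0.12   0.993  0.012] F [-3.9 -3.9  3.2] w 24.0 j6 -1.88
shift [ 0.8 -2.3 -1.3] roll 0.026
```

The tangential force changed sign (+6 to -3.4 N), so the lock takes the load. Opening gently and retreating.

send_rows:
  steps:
    - [0,0,0,0,28]
    - [0,0,0,0,32]
    - [0,0,0,0,45]
    - [0,0,0,0,60]
    - [0,0,0,0,70]
    - [-5,0,0,0,70]
    - [-20,0,0,0,70]
    - [-30,0,0,0,70]

```text
time: 7.15
position: [434.8, -2.9, 128.7]
tool_rot: [-0.086, 1.575, 0.112]
contact_force: [0.3, 0.1, -0.4]
grip_width: 69.7
```

send_rows:
  steps:
    - [-40,0,0,0,70]
    - [-40,0,0,0,70]
    - [-30,0,0,0,70]
    - [0,0,0,0,70]

```text
time: 7.55
position: [436.9, -4.8, 248.5]
tool_rot: [-0.088, 1.567, 0.112]
contact_force: [0.1, -1.1, 0.6]
grip_width: 70.0
```

```bash
python3 -c "
from h import *;from rig import get_obs,get_image
o=get_obs();k,y=knob(.6,190);plan(o,k,y)
p=np.load('p.npy');s=get_image('side');w=get_image('wrist')
q=lambda a,z:proj(s,world(p,pol(a,150,z)))
for a in(.59,.6,.61):print(a,'grip top/mid/bottom if home',((np.r_[q(a,106),q(a,86),q(a,66)]-[250,150]+.5)*5).round(0).tolist(),'top if up',((q(a,121)-[250,150])*5).round().tolist())
A=cv2.resize(s['pixels'][150:250,250:330],None,fx=5,fy=5,interpolation=cv2.INTER_CUBIC)
B=cv2.resize(w['pixels'][100:300,240:400],None,fx=2.5,fy=2.5,interpolation=cv2.INTER_CUBIC)
cv2.imwrite('pics/f.png',np.hstack([A,B]))
"
```

```text
t 7.55 pos [436.9  -4.8 248.5] x [ 0.001  0.015 -1.   ] y [-0.127  0.992  0.015] F [ 0.1 -1.1  0.6] w 70.0 j6 -1.89
shift [58.5 -0.4 -0.8] roll 0.042
0.59 grip top/mid/bottom if home [[194.0, 246.0], [196.0, 278.0], [199.0, 310.0]] top if up [[190.0, 218.0]]
0.6 grip top/mid/bottom if home [[194.0, 248.0], [197.0, 280.0], [199.0, 312.0]] top if up [[190.0, 220.0]]
0.61 grip top/mid/bottom if home [[195.0, 250.0], [197.0, 282.0], [200.0, 314.0]] top if up [[190.0, 222.0]]
```

View pics/f.png

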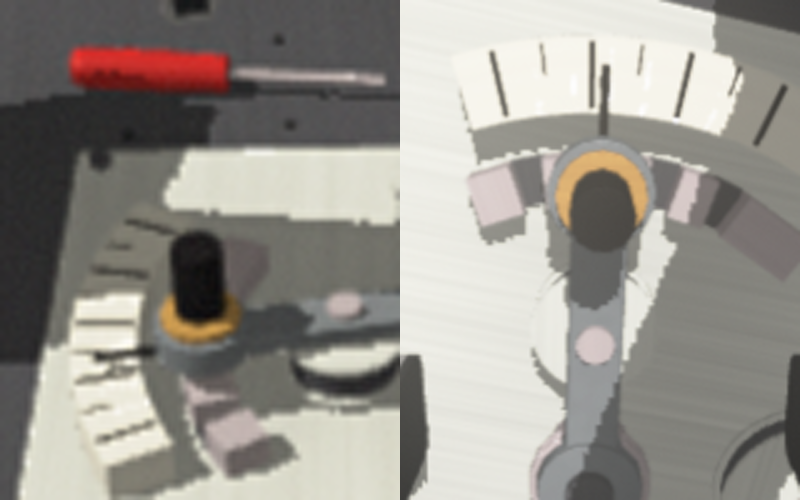

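The arm is held with the pointer slightly short of 30, at the felt notch. Pixel resolution leaves "flush" uncertain by about 1 mm, so I'll confirm by pressing shut fingertips on the knob top, expected at z = 106.

send_rows:
  steps:
    - [30,0,0,0,0]
    - [40,0,0,0,0]
    - [20,0,0,0,0]
    - [10,0,0,0,0]
    - [0,0,0,0,0]
    - [0,0,0,0,0]

```text
time: 8.25
position: [429.3, -1.7, 132.7]
tool_rot: [-0.085, 1.586, 0.116]
contact_force: [0.1, -0.0, 0.0]
grip_width: -0.1
```

```bash
python3 -c "
from h import *;from rig import get_obs
o=get_obs();k,y=knob(.6,106);plan(o,k,y)"
```

```text
t 8.25 pos [429.3  -1.7 132.7] x [-0.019  0.019 -1.   ] y [-0.127  0.992  0.021] F [ 0.1 -0.   0. ] w -0.1 j6 -1.89
shift [26.5 -4.1  6.9] roll 0.043
```

send_rows:
  steps:
    - [10,-3,6,0,0]
    - [8,-1,1,0,0]
    - [3,0,0,0,0]
    - [2,0,0,0,0]
    - [1.5,0,0,0,0]
    - [1.5,0,0,0,0]
    - [1.5,0,0,0,0]

```text
time: 8.95
position: [439.5, -4.9, 109.0]
tool_rot: [-0.086, 1.578, 0.114]
contact_force: [0.3, 0.6, -0.2]
grip_width: -0.0
```

```bash
python3 -c "
from h import *;from rig import get_obs
o=get_obs();k,y=knob(.6,106);ang(o);plan(o,k,y)"
```

```text
angle 0.605 r 146.7 Ftool [0.2 0.6 0.4]
t 8.95 pos [439.5  -4.9 109. ] x [-0.01   0.017 -1.   ] y [-0.127  0.992  0.018] F [ 0.3  0.6 -0.2] w -0.0 j6 -1.89
shift [ 3.1  0.8 -3.2] roll 0.043
```

No contact at 109, so the knob top is below that. Going on slowly.

send_rows:
  steps:
    - [1.5,0.5,-2,0,0]
    - [1.5,0,0,0,0]
    - [1.5,0,0,0,0]
    - [1.5,0,0,0,0]

```text
time: 9.35
position: [437.6, -4.6, 105.9]
tool_rot: [-0.087, 1.578, 0.114]
contact_force: [-5.9, 0.9, 9.9]
grip_width: -0.1
```

send_rows:
  steps:
    - [1.5,0,0,0,0]
    - [2,0,0,0,0]

```text
time: 9.55
position: [437.6, -4.6, 105.9]
tool_rot: [-0.087, 1.58, 0.115]
contact_force: [-7.5, 0.8, 12.3]
grip_width: -0.1
```

The fingers stop hard at 105.9 mm with 12 N, more than the 5 N needed to slide it, so the plunger is home. Retreating, then a final look.

send_rows:
  steps:
    - [-5,0,0,0,0]
    - [-20,0,0,0,0]
    - [-40,0,0,0,0]
    - [-45,0,0,0,0]
    - [-30,0,0,0,0]
    - [0,0,0,0,0]

```text
time: 10.15
position: [438.4, -6.8, 250.1]
tool_rot: [-0.087, 1.582, 0.115]
contact_force: [0.5, -0.8, 0.6]
grip_width: 0.2
```

```bash
python3 -c "
from h import *;from rig import get_obs,get_image
o=get_obs();print(o['position'],o['contact_force'],o['time'])
s=get_image('side')['pixels'];w=get_image('wrist')['pixels']
cv2.imwrite('pics/g.png',np.hstack([cv2.resize(s[140:330,230:410],(400,422)),cv2.resize(w[60:340,200:465],(400,422))]))"
```

```text
[438.36076022  -6.77893031 250.13652336] [ 0.52672928 -0.81312793  0.64515593] 10.15
```

View pics/g.png

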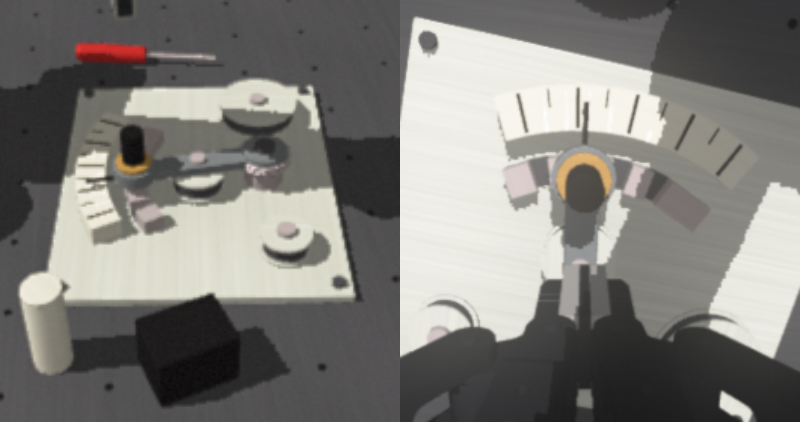

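The arm is held, with the pointer (586,110) beside the 30 line (578,105). The robot is clear, and the block, post and driver look unmoved. Handing in.

```bash
python3 -c "
from rig import job;print(job.job_done())"
```

```text
the job is handed in; nothing more can be done
None
```

The tensioner is parked: the lock plunger is home in the notch nearest 30, and the lock alone holds the arm. I handed the job in at about 10 s of the 51 s allowed, with the robot clear of everything.

- **Swing and lock:** I gripped the knob and swung the arm to about 0.62 rad. I then eased it back to the notch seen at about 0.61 rad and pressed the plunger down until it stopped hard.
- **Before letting go:** I eased the arm towards rest. The force along its path reversed, from +6 to −3.4 N, so the lock had taken the load.
- **After letting go:** The pointer stayed at about 0.60 rad, just short of the 30 line.
- **Plunger fully home:** The gripped stroke read only about 14.4 of the 15 mm, and the side picture could not settle it. So I went back and pressed the knob top with shut fingertips. They stopped dead at 105.9 mm (106 expected if home) under 12 N, well over the 5 N it takes to slide.
- **Bystanders:** The block, post and screwdriver look unmoved in the last picture. I judged that by eye and did not re-measure them.
- **Side load:** While I pressed the plunger down, a sideways load of up to about 17 N built up along the arm, because my radius was 1–2 mm off. It did no visible harm, and I took most of it off before letting go.

I viewed 10 pictures.

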